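# Seat the filter cube and hold it against the end stop

### The arm

A 6-joint arm with a two-finger parallel gripper is mounted at the origin on a cart in front of the work surface, level with it; the furniture and walls round the work are solid. World frame = base frame: x ahead of the robot, y to its left, z up, the work surface at z = 0. Lengths are in m, angles in rad, forces in N, time in s.
With the tool pointing down it reaches from about 0.275 to 0.85 m from the base axis. Payload 5.2 kg.
Tool frame: the origin (TCP) lies on the centre line of the jaws, within the pads' length; the fingertips stand 17 mm ahead of it and the grasp point (between the pads) lies 2 mm behind it (robot.tip_reach is the distance from the TCP to the fingertips, in m); z points along the fingers, y is the line along which they close (so a half turn about z gives the same grasp; the last joint's range is limited). The gripper opens to 85 mm and grips with 20 to 120 N. Pads are 22 mm wide; open, the fingers measure 114 mm over their backs; the gripper's body (76 mm by 85 mm) begins 54 mm behind the grasp point. The pads swing forward as they close: fully open they stand 13 mm farther back than shut.
Start: joints at [-1.513, 0.259, 1.535, -0, 1.348, -0.203], TCP at [0.142, -0.531, 0.248] pointing down, gripper open.
Joint ranges: [-3.14, 3.14], [-0.91, 2.08], [0.19, 2.58], [-1.22, 4.36], [0.22, 2.71], [-3.12, 3.12]. Speed limits (rad/s): [2.57, 2.57, 3.14, 3.14, 3.14, 3.14].

### API

Orientations are given as a unit quaternion [x, y, z, w].
In Python, from station import robot, hand, solve_ik, telemetry, cams, workorder gives the robot as it stands. Calls block until the motion is done:
- robot.move_ptp(position, orientation): joint-space move of the TCP to a pose.
- robot.movel(position, max_speed=0.15, frame=None, guard=None): straight line of the TCP; frame=None keeps the orientation; max_speed is the mean speed in m/s. With guard (N) it stops when the force on the tool has changed by that much, and returns True; else False.
- robot.move_joints(angles): joint-space move.
- hand.gripper_to(opening, grip_force=None): finger opening in m; grip_force is the grip in N (None keeps the last); returns when the fingers have stopped.
- robot.dwell(seconds).
- solve_ik(position, orientation): joint angles nearest the present ones, or None.
- telemetry.read_state(): the state.
- cams.snapshot(name): name is "side" or "top" or "wrist"; returns a dict with "frame" (420x560x3 uint8, red, green, blue), "depth" (420x560 float32, m along the optical axis (not along the pixel's ray), 0 where there is no reading), "camera_matrix" (3x3 intrinsics, pixels), "xyz" and "attitude" of the camera in the world; the wrist camera has in their place "mount" (4x4, takes a point from camera to tool coordinates, whose origin is the TCP and whose axes are the flange's). Camera axes: x right, y down, z forward; pixel columns grow to the right and rows downward; lengths in m; the calibration is good to about 2 mm. The wrist camera is an equidistant fisheye: a pixel r from the principal point sees the ray r / f radians off the axis. A picture is of the moment at which its call begins: read the wrist's pose just before it.
A pose or a line that the arm cannot do raises robot.Unreachable and nothing moves.
- workorder.job_done(): hands the job in; it is judged then, once.
The state is a dict: "time": time; "q": joint angles; "joint_velocities": joint speeds; "effort": joint torques, N m; "tcp_pos": TCP position; "tcp_rot": TCP orientation; "ft_force": force on the tool from outside, world axes, zero at the start; "wrist_torque": the same for the moment, N m; "finger_gap": finger opening in m; "grip_force": force on a finger pad.
Only numpy, scipy, OpenCV 4.12 (cv2) and the standard library are available. Lean on these libraries where they do the work, as an engineer would, in place of code of your own. Each camera call takes 0.05 s, during which the arm holds its last target. There are 200 camera calls.

### The job

Take the black filter cube from the bench and fit it, round window up, fully home in the square pocket of the carriage on the bench rail. Then, keeping it gripped and seated, slide cube and carriage along the rail until the cube bears on the spring pad of the end stop, and keep pressing steadily with about 10 N (never above 20 N) so that a colleague can tighten the clamp screw: finish while still gripping and pressing. Leave the other things on the bench where they are.

Things in the scene. Friction and masses are not known exactly. Their poses are not given: they have to be found in the camera images.
- filter_cube: the loose filter cube to be fitted: black block, 36 x 36 mm, 37 mm high, 60 to 130 g, standing upright on the bench with a round window in its top. Origin: centre of its underside; z up, x and y square to its sides. Any of the four quarter turns may be fitted
- rail: fixed bench rail: aluminium base plate 200 x 70 x 8 mm with a steel guide bar along it. Origin: centre of its underside, on the bench; x along the rail towards the end stop (the way to push), y across, z up. End stop: block 24 x 56 mm, 63 mm high, front face at x = +74 mm, with a spring buffer sticking out of it towards the carriage. The other end has a plate 22 mm high
- carriage: dark steel carriage, sliding along the rail's x with about 1 N drag; outside 52 x 52 mm; open square pocket 39 x 39 mm, 12 mm deep, its mouth bevelled out to 45 mm. Origin: centre of the pocket floor, 20 mm above the bench; axes as the rail's. Starts at x = -50 to -15 mm of the rail. The seated cube's upper 25 mm stand out: grip it by its upper 18 mm. Thumb screw low on the -y side
- buffer: spring buffer: round rubber pad, 18 mm diameter, 8 mm thick, on a steel rod. Origin: centre of its front face, 46 mm above the bench; axes as the rail's. At rest at x = +40 mm of the rail (the seated cube touches it with the carriage at x = +22 mm); it yields along x by 1 mm per newton, 20 mm at most, and passes over the carriage's wall to touch only the cube
- objective: bystander: metal microscope objective, 29 mm diameter, 50 mm high; origin under its centre
- oil_dropper: bystander: small brown dropper bottle, 22 mm diameter, 68 mm high; origin under its centre
- hex_key: bystander: T-handled hex key lying flat, 62 x 101 x 16 mm; origin under its centre
- dust_cap: bystander: black round dust cap, 34 mm diameter, 12 mm high; origin under its centre
Things that resemble listed ones, but are neither listed nor needed, are in the scene too. Leave any purple look-alike of the filter_cube alone.

How it is judged:
By the outcome, as a careful person would: the job done as asked, in the order asked, and still so for the second after the job is handed in, while the arm keeps its last pose, push and grip.
It also fails if it takes over 51 s, if anything falls off the work surface, if the arm or the gripper's body presses on something with over 40 N, if the wrist force passes 120 N, or if a joint passes its speed limit or range.

## Working session

There is one attempt and no reset: what is moved stays moved. The work goes in short steps, each a Python script; the robot and the scene stay as the last script left them, time stands still between calls to the robot, and variables do not carry over. Pictures are saved under pics/ and viewed, at most 10 in all, crops included, and the job is handed in when it is done.

```bash
mkdir -p pics; ls; python3 - <<'E'
from station import *
import cv2,numpy as np,pickle
d={}
for n in("top","side"):
    s=cams.snapshot(n);d[n]=s;cv2.imwrite(f"pics/{n}1.png",s["frame"][:,:,::-1]);print(n,s["camera_matrix"],s["xyz"],s["attitude"])
pickle.dump(d,open("s1.pkl","wb"));print(telemetry.read_state())
E
```

```text
pics
top [[388.23852343   0.         280.70192339]
 [  0.         388.23852343 210.66975071]
 [  0.           0.           1.        ]] [ 0.48034762 -0.04873107  0.96184363] [ 0.70860618 -0.70465174  0.01928918 -0.03116308]
side [[417.22101762   0.         277.84636032]
 [  0.         417.22101762 209.95167373]
 [  0.           0.           1.        ]] [ 0.36256343 -0.70538432  0.55109016] [ 0.87900188 -0.10902333  0.05821461 -0.46052216]
{'time': 0.1, 'q': array([-1.51285798e+00,  2.59322982e-01,  1.53594619e+00, -4.90348686e-06,
        1.34802887e+00, -2.02799419e-01]), 'joint_velocities': array([-3.07750363e-05, -4.73733197e-04, -2.66551236e-03,  9.10728090e-04,
        7.73005452e-04, -4.71323599e-04]), 'effort': array([ 2.52582890e-03, -4.46972466e+01, -2.91247845e+01, -1.24440853e-04,
        6.23090164e-03,  4.10475877e-05]), 'tcp_pos': array([ 0.14178173, -0.53095481,  0.24754038]), 'tcp_rot': array([ 9.91513575e-01,  1.30000395e-01,  5.93226540e-05, -8.50631103e-04]), 'ft_force': array([-0.97061207,  0.12650658, -0.03158652]), 'wrist_torque': array([-0.00694527,  0.02021333,  0.02207268]), 'grip_force': 0.0, 'finger_gap': 0.08568940996319127}
```

View pics/top1.png

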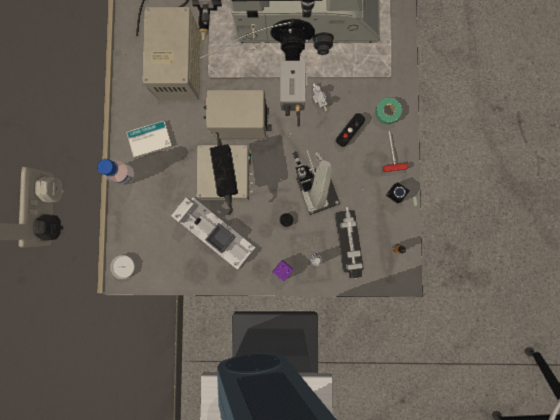

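View pics/side1.png

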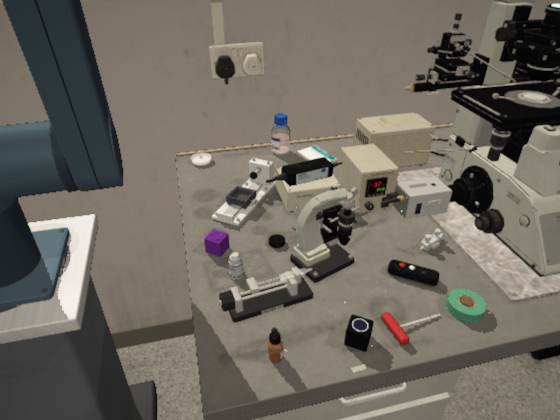

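The top view shows a black cube with a round window at (398,192), a purple look-alike at (283,271), an aluminium rail with a dark carriage at (213,232), and a dark-based slide at (348,240), which is a look-alike. I'll enlarge the cube and rail to confirm.

```bash
cat > h.py <<'E'
import cv2,numpy as np,pickle
from scipy.spatial.transform import Rotation as R
def cloud(s):
    K=s["camera_matrix"];d=s["depth"];v,u=np.mgrid[:420,:560]
    p=np.stack([(u-K[0,2])/K[0,0]*d,(v-K[1,2])/K[1,1]*d,d],-1)
    return p@R.from_quat(s["attitude"]).as_matrix().T+s["xyz"]
E
python3 - <<'E'
from h import *
d=pickle.load(open("s1.pkl","rb"))
t=d["top"]["frame"];s=d["side"]["frame"]
def crop(f,x,y,w,h):return cv2.resize(f[y:y+h,x:x+w],(400,300),interpolation=cv2.INTER_CUBIC)
m=np.vstack([np.hstack([crop(t,160,190,112,84),crop(t,370,170,56,42)]),np.hstack([crop(s,200,150,96,72),crop(s,330,305,64,48)])])
cv2.imwrite("pics/c1.png",m[:,:,::-1])
for n in d:
    c=cloud(d[n]);print(n)
    for u,v in ({"top":[(398,192),(283,270),(350,190),(180,210),(221,237),(245,258),(205,225),(286,220),(315,260),(340,285)],"side":[(360,325),(261,168),(238,197),(217,240)]}[n]):print((u,v),c[v,u].round(4))
E
```

```text
top
(398, 192) [ 0.5925 -0.3125  0.037 ]
(283, 270) [ 0.4058 -0.0393  0.0352]
(350, 190) [ 0.6018 -0.2048 -0.003 ]
(180, 210) [0.5451 0.202  0.061 ]
(221, 237) [0.4829 0.1118 0.02  ]
(245, 258) [0.4328 0.0524 0.0239]
(205, 225) [0.5119 0.1524 0.0149]
(286, 220) [ 0.5255 -0.0457  0.0094]
(315, 260) [ 0.4304 -0.1142  0.0453]
(340, 285) [ 3.676e-01 -1.785e-01 -2.000e-04]
side
(360, 325) [ 0.5927 -0.3194  0.0362]
(261, 168) [0.5458 0.185  0.0488]
(238, 197) [0.4746 0.1141 0.0191]
(217, 240) [ 0.4048 -0.0543  0.0349]
```

View pics/c1.png

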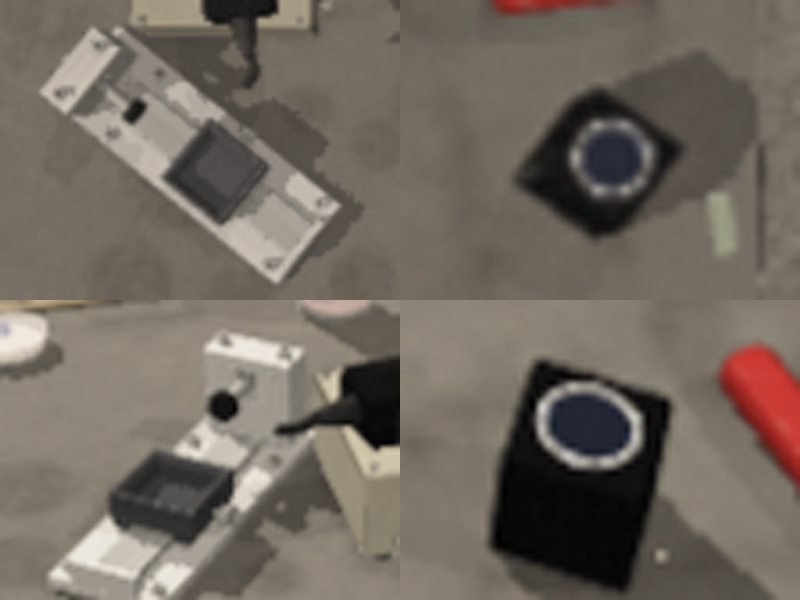

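The crop confirms the target: the black cube at top (398,192) / side (360,333) has a round window facing up. The end stop with the black pad is at top (180,210), so the push is towards +x+y. Next I fit their poses from the depth data.

```bash
cat >> h.py <<'E'
def box(P,c,r,z0,z1):
    m=(np.hypot(P[...,0]-c[0],P[...,1]-c[1])<r)&(P[...,2]>z0)&(P[...,2]<z1)
    q=P[m]; 
    b=cv2.minAreaRect((q[:,:2]*1000).astype(np.float32)); return len(q),q[:,2].mean().round(4),np.array(b[0]).round(1),np.array(b[1]).round(1),round(b[2],1)
E
python3 - <<'E'
from h import *
d=pickle.load(open("s1.pkl","rb"))
for n in d:
    P=cloud(d[n]);print(n)
    print("cube",box(P,(.594,-.315),.04,.032,.042))
    print("stop",box(P,(.542,.2),.05,.057,.07))
    print("carr",box(P,(.483,.112),.045,.0275,.036))
    print("floor",box(P,(.483,.112),.03,.017,.023))
    print("plate",box(P,(.433,.052),.06,.019,.0255))
    m=(abs(P[...,0]-.52)<.12)&(abs(P[...,1]-.12)<.12)&(P[...,2]>.068)
    q=P[m]
    if len(q):print("tall",len(q),q.min(0),q.max(0))
    # closest to carriage
    dd=np.hypot(q[:,0]-.5,q[:,1]-.135);
    for i in np.argsort(dd)[:40:8]:print(q[i].round(3),dd[i].round(3))
E
```

```text
top
cube (222, np.float64(0.0351), array([ 593.6, -314.8]), array([35.9, 36.8]), 54.2)
stop (250, np.float64(0.0621), array([547.3, 197.6]), array([24.5, 56.1]), 52.3)
carr (188, np.float64(0.0306), array([481.3, 114.5]), array([51.8, 51.5]), 51.6)
floor (232, np.float64(0.0194), array([484.5, 108.4]), array([46.1, 52.2]), 52.5)
plate (43, np.float64(0.0213), array([449.,  73.]), array([54. , 38.1]), 51.5)
tall 687 [0.52828486 0.06734659 0.06814095] [0.63943668 0.20901453 0.09691527]
[0.538 0.09  0.075] 0.059
[0.542 0.085 0.078] 0.066
[0.554 0.087 0.077] 0.072
[0.556 0.087 0.079] 0.074
[0.554 0.08  0.078] 0.077
side
cube (440, np.float64(0.0349), array([ 592.4, -317.9]), array([36.5, 35.8]), 53.7)
stop (141, np.float64(0.0617), array([547.2, 194.5]), array([26. , 55.2]), 53.3)
carr (170, np.float64(0.0302), array([480.5, 112.8]), array([56.4, 53.8]), 52.9)
floor (151, np.float64(0.0198), array([483.3, 107.4]), array([50.9, 51.9]), 51.4)
plate (76, np.float64(0.0216), array([449.4,  71.2]), array([58.6, 51.4]), 53.3)
tall 627 [0.53535831 0.06413031 0.06802078] [0.63994968 0.11933075 0.09646798]
[0.536 0.086 0.075] 0.061
[0.542 0.083 0.076] 0.067
[0.546 0.078 0.076] 0.073
[0.551 0.079 0.075] 0.076
[0.559 0.083 0.079] 0.078
```

```bash
cat >> h.py <<'E'
def ori(deg):  # tool z down, tool y along heading deg
    a=np.radians(deg);y=np.array([np.cos(a),np.sin(a),0]);z=np.array([0,0,-1.])
    return R.from_matrix(np.stack([np.cross(y,z),y,z],1)).as_quat()
def wcloud(s,st):
    K=s["camera_matrix"];v,u=np.mgrid[:420,:560]
    n=cv2.fisheye.undistortPoints(np.stack([u,v],-1).reshape(-1,1,2).astype(np.float64),K,np.zeros(4)).reshape(420,560,2)
    d=s["depth"];p=np.dstack([n*d[...,None],d])
    M=s["mount"];p=p@M[:3,:3].T+M[:3,3]
    return p@R.from_quat(st["tcp_rot"]).as_matrix().T+st["tcp_pos"]
E
python3 - <<'E'
from h import *
from station import *
s=cams.snapshot("wrist");print(s["mount"].round(3),s["camera_matrix"],robot.tip_reach)
for a in(-36,54,144,-126):print("cube",a,solve_ik([.593,-.316,.15],ori(a)))
for a in(-38,142):print("carr",a,[solve_ik([x,y,.06],ori(a)) for x,y in((.481,.113),(.515,.157))])
E
```

```text
[[ 0.001 -0.946 -0.323  0.083]
 [ 1.     0.001  0.    -0.   ]
 [ 0.    -0.323  0.946 -0.126]
 [ 0.     0.     0.     1.   ]] [[325.1922621    0.         278.67217748]
 [  0.         325.1922621  211.62041734]
 [  0.           0.           1.        ]] 0.017
cube -36 [-6.55259090e-01  5.45904515e-01  1.34518087e+00 -4.44089210e-16
  1.25050727e+00 -2.69405595e-02]
cube 54 [-6.55259090e-01  5.45904515e-01  1.34518087e+00 -4.44089210e-16
  1.25050727e+00 -1.59773689e+00]
cube 144 [-6.55259090e-01  5.45904515e-01  1.34518087e+00 -4.44089210e-16
  1.25050727e+00  3.11465209e+00]
cube -126 [-6.55259090e-01  5.45904515e-01  1.34518087e+00 -4.44089210e-16
  1.25050727e+00  1.54385577e+00]
carr -38 [array([ 4.57136582e-03,  3.75449629e-01,  1.89974622e+00, -4.44089210e-16,
        8.66396803e-01,  6.67796482e-01]), array([ 8.86281953e-02,  4.38606797e-01,  1.79096160e+00, -4.44089210e-16,
        9.12024256e-01,  7.51853311e-01])]
carr 142 [array([ 4.57136582e-03,  3.75449629e-01,  1.89974622e+00, -4.44089210e-16,
        8.66396803e-01, -2.47379617e+00]), array([ 8.86281953e-02,  4.38606797e-01,  1.79096160e+00, -4.44089210e-16,
        9.12024256e-01, -2.38973934e+00])]
```

```bash
python3 - <<'E'
from h import *
from station import *
robot.move_ptp([.593,-.316,.16],ori(-36))
hand.gripper_to(.06,40)
st=telemetry.read_state();s=cams.snapshot("wrist");print(st["time"],st["tcp_pos"],st["finger_gap"])
pickle.dump((s,st),open("w1.pkl","wb"))
P=wcloud(s,st);cv2.imwrite("pics/w1.png",s["frame"][:,:,::-1])
print(box(P,(.593,-.316),.04,.032,.042),box(P,(.593,-.316),.04,.03,.044))
E
```

```text
2.3667 [ 0.59274318 -0.31645723  0.1601532 ] 0.059698832410615216
(1879, np.float64(0.0361), array([ 593.5, -315.9]), array([36.2, 36. ]), 53.6) (1913, np.float64(0.036), array([ 593.5, -315.9]), array([36.2, 36. ]), 53.6)
```

View pics/w1.png

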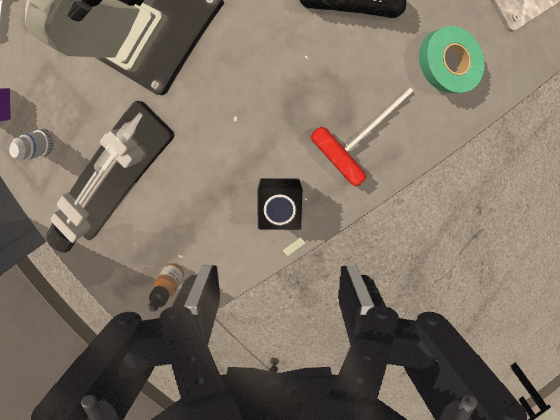

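The wrist view shows the cube at (280,205) with its window up. The depth fit gives 36.2 x 36.0 mm, top 36–37 mm high, as described, and the fingers have room. I'll grasp it and check the heights along the transit path.

```bash
python3 - <<'E'
from h import *
from station import *
d=pickle.load(open("s1.pkl","rb"))
for n in d:
    P=cloud(d[n]);m=(P[...,0]>.3)&(P[...,0]<.75)&(abs(P[...,1]+.11)<.14)&(P[...,2]>.1)&(P[...,2]<.4);q=P[m]
    print(n,len(q),q.min(0),q.max(0))
q=ori(-36.4)
robot.move_ptp([.5935,-.3159,.10],q)
print(robot.movel([.5935,-.3159,.034],.1,guard=8))
hand.gripper_to(.03,70)
st=telemetry.read_state();print(st["time"],st["tcp_pos"],st["finger_gap"],st["grip_force"],st["ft_force"])
robot.movel([.5935,-.3159,.13],.15)
st=telemetry.read_state();print(st["time"],st["tcp_pos"],st["finger_gap"],st["grip_force"],st["ft_force"])
E
```

```text
top 964 [ 0.55010428 -0.13939929  0.10005809] [0.74972696 0.02938589 0.16790895]
side 1632 [ 0.54900799 -0.14608178  0.100015  ] [0.74997143 0.02987248 0.16766169]
False
3.9167 [ 0.59424635 -0.31639779  0.03537432] 0.03435887843168447 72.05671548843384 [-0.13086131  0.16914429  5.06086865]
4.7083 [ 0.59281814 -0.31541365  0.1288009 ] 0.0343893953886056 71.26052498817444 [ 0.76674561  0.62596674 -1.80818244]
```

```bash
python3 - <<'E'
from h import *
from station import *
robot.movel([.5935,-.3159,.24],.25)
robot.move_ptp([.481,.1137,.21],ori(-38.2))
robot.dwell(.3)
st=telemetry.read_state();s=cams.snapshot("wrist");print(st["time"],st["tcp_pos"],st["finger_gap"],st["ft_force"],st["joint_velocities"].max())
pickle.dump((s,st),open("w2.pkl","wb"))
P=wcloud(s,st);cv2.imwrite("pics/w2.png",s["frame"][:,:,::-1])
print("carr",box(P,(.481,.1137),.045,.0275,.036))
print("stop",box(P,(.547,.197),.045,.058,.07))
# held cube in tool frame
T=(P-st["tcp_pos"])@R.from_quat(st["tcp_rot"]).as_matrix()
m=(abs(T[...,1])<.017)&(abs(T[...,0])<.03)&(T[...,2]>-.02)&(T[...,2]<.06);q=T[m];print(len(q),np.percentile(q,[1,10,50,90,99],axis=0))
E
```

```text
7.2333 [0.48135424 0.11315155 0.20993948] 0.03459571362567495 [-0.39299908  0.34274758 -0.98654262] 0.004792225154414693
carr (1293, np.float64(0.0311), array([481.7, 114.4]), array([52.4, 52.4]), 51.8)
stop (1924, np.float64(0.0632), array([553.9, 192.3]), array([23.9, 72.2]), 51.7)
6918 [[-1.75020600e-02 -1.66232020e-02 -4.78904003e-03]
 [-1.14631368e-02 -1.35136559e-02 -1.66984651e-03]
 [ 9.12236111e-03  3.45357903e-05 -4.82874739e-04]
 [ 1.76347072e-02  1.39383464e-02  2.02496831e-02]
 [ 1.79943128e-02  1.69089383e-02  3.20692690e-02]]
```

View pics/w2.png

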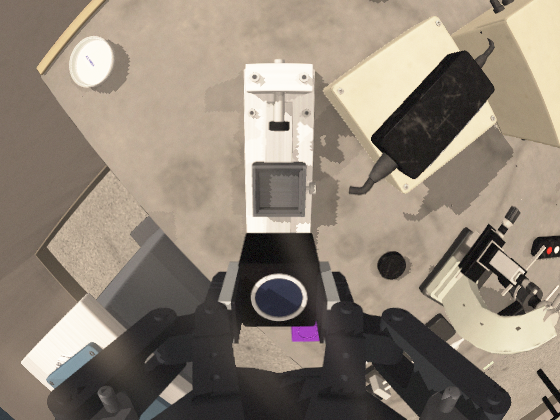

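The wrist view shows the carriage pocket at (279,190), the pad at (280,126) and the cube held square with its window up. The carriage fit is 52.4 x 52.4 mm at (481.7,114.4), yaw 51.8°, and the cube is centred on the tool. I'll insert it now.

```bash
python3 - <<'E'
from h import *
from station import *
t=np.array([.4817,.1144]);q=ori(-38.2);c=t.copy()
robot.move_ptp([*c,.085],q);robot.dwell(.3)
p=telemetry.read_state()["tcp_pos"];print(p);c=c+t-p[:2]
robot.movel([*c,.075],.1)
for z in(.060,.0545):
    g=robot.movel([*c,z],.04,guard=12)
    st=telemetry.read_state();print(g,st["time"],st["tcp_pos"],st["finger_gap"],st["ft_force"],st["wrist_torque"].round(2))
    if g:break
E
```

```text
[0.48290569 0.11442211 0.08658404]
False 8.925 [0.48030728 0.11436963 0.05971212] 0.034512147161002954 [-0.76497252  0.35492779 -0.81198041] [-0.04 -0.   -0.  ]
True 9.1417 [0.48143793 0.11468188 0.05526611] 0.03451710741056219 [-0.13324229  1.70132375  7.55147146] [ 0.17  0.14 -0.05]
```

```bash
python3 - <<'E'
from h import *
from station import *
p=telemetry.read_state()["tcp_pos"]
g=robot.movel([.4815,.1146,.0535],.03,guard=15);robot.dwell(.3)
st=telemetry.read_state();s=cams.snapshot("wrist")
print(g,st["time"],st["tcp_pos"],st["finger_gap"],st["ft_force"],st["wrist_torque"].round(2))
P=wcloud(s,st);T=(P-st["tcp_pos"])@R.from_quat(st["tcp_rot"]).as_matrix()
for a in((-.004,.004),(.016,.0178)):
    m=(abs(T[...,1])<.012)&(T[...,0]>a[0])&(T[...,0]<a[1])&(T[...,2]<.005);print(np.median(P[m],0),m.sum())
m=(abs(T[...,1])<.024)&(T[...,0]>.019)&(T[...,0]<.03)&(P[...,2]>.028)&(P[...,2]<.036);print("rim",np.percentile(P[m],50,axis=0),T[m].max(0),m.sum())
for n in("side","top"):
    w=cams.snapshot(n);C=cloud(w)
    m=(np.hypot(C[...,0]-.49,C[...,1]-.125)<.012);print(n,np.percentile(C[m][:,2],[5,50]))
    if n=="side":cv2.imwrite("pics/s2.png",cv2.resize(w["frame"][130:250,190:350],(640,480),interpolation=2)[:,:,::-1])
E
```

```text
False 9.6917 [0.48210931 0.11541974 0.05521966] 0.03424837546531558 [-3.83175596  2.4620662  16.18269728] [ 0.53  0.78 -0.02]
[0.48194248 0.11545086 0.05628646] 750
[0.49357601 0.12829178 0.05562306] 635
rim [0.49683086 0.13426245 0.03149483] [0.02660164 0.02398798 0.02725348] 1246
side [0.05383717 0.0553428 ]
top [0.42930068 0.43222168]
```

View pics/s2.png

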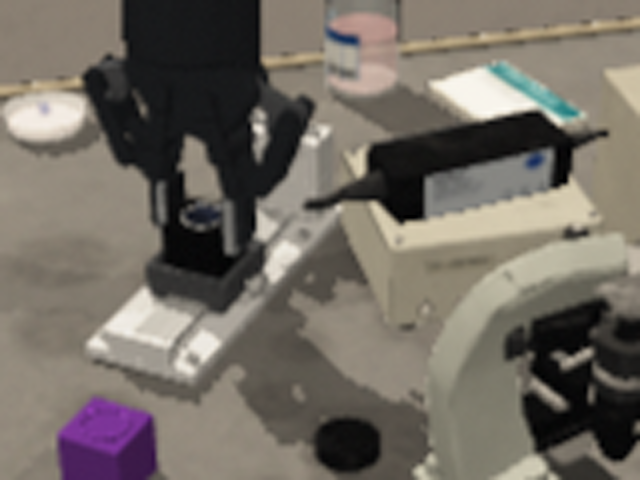

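The view shows the cube seated in the carriage at about (200,245), window up. Its top is 25 mm above the rim, and pressing with 16 N did not lower it. Next comes the slide.

```bash
cat >> h.py <<'E'
u=np.array([np.cos(np.radians(51.7)),np.sin(np.radians(51.7))]);n=np.array([-u[1],u[0]])
P0=np.array([.4816,.1146])
def rep(telemetry):
    st=telemetry.read_state();d=st["tcp_pos"][:2]-P0;f=st["ft_force"]
    print(round(st["time"],2),"s %.4f y %.4f z %.4f | fx %.2f fy %.2f fz %.2f"%(d@u,d@n,st["tcp_pos"][2],f[:2]@u,f[:2]@n,f[2]),st["wrist_torque"].round(2),round(st["finger_gap"],4),round(st["grip_force"],1))
    return st
E
python3 - <<'E'
from h import *
from station import *
rep(telemetry)
hand.gripper_to(.03,90)
robot.movel([*P0,.0545],.03);robot.dwell(.2);rep(telemetry)
for s in(.02,.038):
    print(robot.movel([*(P0+s*u),.0545],.04,guard=20));robot.dwell(.2);rep(telemetry)
E
```

```text
9.84 s 0.0010 y 0.0001 z 0.0552 | fx 0.25 fy 5.11 fz 15.17 [ 0.61  0.77 -0.03] 0.0344 73.4
10.51 s 0.0006 y -0.0002 z 0.0554 | fx 0.78 fy 3.05 fz 10.46 [0.29 0.44 0.02] 0.0337 90.7
False
11.36 s 0.0208 y -0.0002 z 0.0554 | fx 1.13 fy 3.45 fz 8.99 [0.41 0.32 0.04] 0.0343 90.7
False
12.16 s 0.0388 y -0.0002 z 0.0554 | fx 0.21 fy 2.72 fz 9.49 [ 0.37  0.25 -0.03] 0.0343 90.7
```

```bash
python3 - <<'E'
from h import *
from station import *
for s in(.042,.045,.048,.051):
    print(robot.movel([*(P0+s*u),.0545],.03,guard=20));robot.dwell(.3)
    for _ in range(2):rep(telemetry);robot.dwell(.1)
E
```

```text
False
12.74 s 0.0427 y -0.0002 z 0.0554 | fx 0.47 fy 1.96 fz 8.75 [ 0.27  0.3  -0.01] 0.0341 90.6
12.84 s 0.0427 y -0.0003 z 0.0554 | fx 0.16 fy 2.89 fz 9.02 [ 0.23  0.29 -0.  ] 0.0337 90.6
False
13.49 s 0.0451 y -0.0003 z 0.0554 | fx -2.25 fy 1.31 fz 10.14 [-0.04  0.49 -0.03] 0.034 90.7
13.59 s 0.0451 y -0.0003 z 0.0554 | fx -1.57 fy 1.95 fz 10.33 [-0.1   0.44 -0.01] 0.0341 90.7
False
14.24 s 0.0476 y -0.0003 z 0.0553 | fx -4.34 fy 1.69 fz 11.43 [-0.4   0.64 -0.01] 0.0336 90.9
14.34 s 0.0475 y -0.0003 z 0.0553 | fx -4.56 fy 1.51 fz 11.84 [-0.43  0.58 -0.02] 0.034 90.9
False
14.99 s 0.0500 y -0.0003 z 0.0553 | fx -7.08 fy 1.55 fz 12.84 [-0.81  0.75  0.02] 0.0342 91.0
15.09 s 0.0500 y -0.0003 z 0.0554 | fx -5.75 fy 1.13 fz 13.04 [-0.76  0.77 -0.01] 0.0339 91.0
```

```bash
python3 - <<'E'
from h import *
from station import *
print(robot.movel([*(P0+.0548*u),.0546],.03,guard=20));robot.dwell(.5)
for _ in range(6):st=rep(telemetry);robot.dwell(.15)
s=cams.snapshot("wrist");cv2.imwrite("pics/w3.png",s["frame"][:,:,::-1])
P=wcloud(s,st);T=(P-st["tcp_pos"])@R.from_quat(st["tcp_rot"]).as_matrix()
m=(abs(T[...,1])<.012)&(abs(T[...,0])<.004)&(T[...,2]<.005);print("top",np.median(P[m],0))
m=(abs(T[...,1])<.024)&(T[...,0]>.02)&(P[...,2]>.029)&(P[...,2]<.035)&(T[...,0]<.032);print("rim edge",np.percentile(T[m][:,0],98),T[m][:,1].min(),T[m][:,1].max())
E
```

```text
False
15.97 s 0.0530 y -0.0003 z 0.0553 | fx -10.06 fy 1.33 fz 13.86 [-1.22  0.91 -0.06] 0.034 91.2
16.12 s 0.0529 y -0.0003 z 0.0554 | fx -9.62 fy 1.34 fz 13.32 [-1.24  0.92 -0.09] 0.0337 91.2
16.27 s 0.0530 y -0.0003 z 0.0554 | fx -10.69 fy 0.06 fz 13.87 [-1.15  0.93  0.03] 0.034 91.2
16.42 s 0.0529 y -0.0003 z 0.0554 | fx -9.81 fy 0.22 fz 13.58 [-1.2   0.97  0.01] 0.0339 91.2
16.57 s 0.0529 y -0.0003 z 0.0554 | fx -9.72 fy 0.19 fz 13.40 [-1.21  0.99 -0.08] 0.0342 91.2
16.72 s 0.0530 y -0.0003 z 0.0554 | fx -9.85 fy -0.15 fz 13.83 [-1.23  0.92 -0.12] 0.0341 91.2
top [0.51463502 0.15584861 0.05628808]
rim edge 0.026518835863498076 -0.023998979291526383 0.023924076318471252
```

View pics/w3.png

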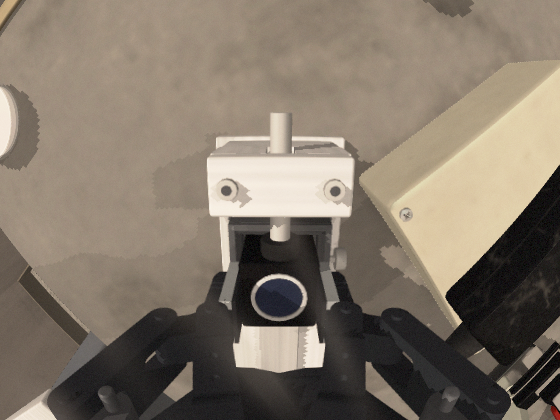

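The pad at (280,245) bears on the cube and the rod sticks out behind the stop at (281,130). The cube is still seated (its top has not moved), it is gripped at 91 N, and the push is steady at about 10 N. I'm handing the job in.

```bash
python3 -c "
from station import *
print(workorder.job_done())"
```

```text
the job is handed in; nothing more can be done
None
```

The cube is seated window-up in the carriage and still gripped at about 91 N, pressing on the buffer with a steady 10 N or so; I handed the job in at about 17 s of the 51 s limit.

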